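# Clamp the denture flask in the spring press

### The job

Clamp the brass denture flask that stands in the green bench press. Swing the red folding handle of the handwheel fully upright, crank clockwise by it until you feel the pressure plate meet the flask, and nip it up about a quarter turn further, no more, or the stone inside cracks; then fold the handle back flat into the wheel, leave the press clamped, and leave the cast, jar and bowl alone.

Things in the scene. Friction and masses are not known exactly. Their poses are not given: they have to be found in the camera images.
- press: Green bench press, bolted down. Base 130 x 175 mm, 22 mm thick; two columns 128 mm apart along its own y carry a cross beam 44 x 165 mm, its top 156 mm over the bench. A brass flask, 86 x 92 mm, about 60 mm tall (exact height not known), stands on the base's sprung bed. Origin: on the bench under the spindle's axis, z up.
- plate: Steel pressure plate, 80 mm across, 10 mm thick, on the spindle's foot. Origin: centre of its underside. It sinks 6 mm per clockwise turn of the wheel. At the start it is 1.7 to 8.2 mm above the flask. After contact the disc springs under the flask yield: a quarter turn further presses about 370 N; 220 to 560 N is a good clamp (a sixth to a third of a turn), at 690 N the stone cracks.
- wheel (a joint): Angle of the handwheel, rad, growing clockwise seen from above (tightening), over several turns. It stays where it is left, clamped or not. Turning it slowly takes a steady tangential push of about 11 N at the upright grip (screw friction) while the plate is in the air; when the hand stops, about half of it remains. From contact on the push grows by about 4 N per further rad, moving or stopped.
- wheel_hub (a point): Centre of the hub's top, on the vertical axis of the spindle. The handwheel lies level on top of the press and sinks with the spindle, 6 mm a turn: black rim 166 mm over all, bar 14 mm thick, its top 16 mm higher than this point; three spokes, none under the folded handle.
- handle_hinge (a point): Centre of the hinge pin of the folding handle, on the wheel's rim, 66 mm from the spindle's axis and 17 mm higher than wheel_hub. The pin is tangential to the rim.
- handle (a joint): Fold angle of the handle, rad: 0 folded flat, lying from the rim inwards over the hub; 1.571 upright against its stop, parallel to the spindle. It stays where it is left (hinge friction 0.06 N m).
- grip: Red grip of the handle, a plastic sleeve 22 mm in diameter, 14 to 64 mm from the hinge pin; it spins freely about its own axis, so a cranking gripper need not turn. Folded, its underside is 6 mm above the hub, 20 mm or more free on both sides. Flat pads that pinch it lag behind as it swings about the pin: take it anew on the way. Origin: at the hinge pin.
- grip_mid (a point): Point on the grip's axis, 42 mm from the hinge pin: 24 mm from the spindle's axis when folded.
- cast: Off-white plaster jaw cast with pink gum and teeth, loose, 62 x 66 mm, 33 mm tall, beside the press. Origin: centre of its underside.
- jar: Closed jar with a blue cap, loose, 52 mm across and 85 mm tall, on the other side of the press. Origin: centre of its underside.
- bowl: Green rubber mixing bowl, loose, 100 mm across and 62 mm tall, beyond the cast. Origin: centre of its underside.
Mind the look-alikes: they are no part of the job. Of the things that look like the press, the middle-sized one is meant.

How it is judged:
By the outcome, as a careful person would: the job done as asked, in the order asked, and still so for the second after the job is handed in, with the robot touching nothing.
It also fails if it takes over 72 s, if anything falls off the work surface, if the arm or the gripper's body presses on something with over 40 N, if the wrist force passes 120 N, or if a joint passes its speed limit or range.

### The arm

A 7-joint arm with a two-finger parallel gripper is mounted at the origin on the work surface. World frame = base frame: x ahead of the robot, y to its left, z up, the work surface at z = 0. Lengths are in m, angles in degrees, forces in N, time in s.
With the tool pointing down it reaches from about 0.425 to 0.875 m from the base axis. Payload 4.7 kg.
Tool frame: the origin (TCP) lies on the mounting face of the last link; the fingertips stand 182 mm ahead of it and the grasp point (between the pads) lies 164 mm ahead of it; z points along the fingers, y is the line along which they close (so a half turn about z gives the same grasp; the last joint's range is limited). The gripper opens to 87 mm and grips with 3 to 60 N. Pads are 19 mm wide; open, the fingers measure 117 mm over their backs; the gripper's body (75 mm by 190 mm) begins 51 mm behind the grasp point.
Start: joints at [-72.244, 18.392, -4.016, 83.108, 1.295, 78.541, -3.26], TCP at [0.189, 0.622, 0.405] pointing down, gripper open.
Joint ranges: [-163.93, 163.93], [-17.29, 119.83], [-79.2, 71.16], [3.27, 140.29], [-89.18, 269.18], [5.43, 117.66], [-154.24, 154.24]. Speed limits (degrees/s): [147.25, 147.25, 180, 180, 180, 180, 180].

### API

Orientations are given as [roll, pitch, yaw] about the fixed x, y, z axes, in that order (R = Rz(yaw) Ry(pitch) Rx(roll)).
In Python, from cell import env gives the robot as it stands.
- The arm moves only by the tool servo_tool, never from a script. Its argument "plan" is a list of rows, each an object with "xyz": the shift along the tool's x, y, z in cm, a list of three; "twist": the turn, a rotation vector about the tool's x, y, z in degrees, a list of three; "jaw": the closure, from 0 (fully open) to 1 (shut). In form: [{"xyz": [x, y, z], "twist": [wx, wy, wz], "jaw": jaw}, ...]. A call has 1 to 10 rows; each row is the pose to reach, as a shift and turn from the pose commanded when the call began, along the tool's axes at that moment; what a row does not reach only later rows make up. A row lasts 1/12 s, in which the tool goes at most 41.7 mm and 7.16 degrees, less where a joint would pass 70% of its speed; a pose out of reach is approached as far as the arm can. A call with a gripper value outside its range is refused whole. The fingers move at their own pace and stop on an object; "newtons" is the grip in N (left out, the last holds). Time passes only in rows, so rows that repeat a pose let the fingers close. It gives the time, the measured TCP pose, the force, the opening and the grip force at its end, in the units of the state.
- env.get_obs(): the state, without advancing time (a new reading comes with each control period).
- env.read_camera(name): name is "side" or "top" or "wrist"; returns a dict with "img" (384x512x3 uint8, red, green, blue), "camera_matrix" (3x3 intrinsics, pixels), "R" (3x3) and "t" (3): a world point X has camera coordinates R X + t. Camera axes: x right, y down, z forward; pixel columns grow to the right and rows downward; lengths in m; the calibration is good to about 2 mm. A picture is of the moment at which its call begins. There is no depth.
- env.sign_off(): hands the job in; it is judged then, once.
The state is a dict: "time_s": time; "qpos": joint angles; "joint_velocities": joint speeds; "effort": joint torques, N m; "tool_pos": TCP position; "tool_rot": TCP orientation; "force": force on the tool from outside, world axes, zero at the start; "wrist_torque": the same for the moment, N m; "grip_width": finger opening in m; "grasp_force": force on a finger pad.
Only numpy, scipy, OpenCV 4.12 (cv2) and the standard library are available. Lean on these libraries where they do the work, as an engineer would, in place of code of your own. Each camera call takes 0.05 s, during which the arm holds its last target. There are 200 camera calls.

## Working session

There is one attempt and no reset: what is moved stays moved. The work goes in short steps, Python scripts to look and compute and a tool call to move; the robot and the scene stay as the last step left them, time stands still between calls to the robot, and variables do not carry over. Pictures are saved under pics/ and viewed, at most 10 in all, crops included, and the job is handed in when it is done.

Besides the shell and the picture viewer there is one more tool, called as a command line: name --argument value ..., lists and objects as JSON in quotes. servo_tool: Moves the arm, as the interface text tells. Its arguments: {"type":"object","properties":{"plan":{"type":"array","items":{"type":"object","properties":{"xyz":{"type":"array","items":{"type":"number"}},"twist":{"type":"array","items":{"type":"number"}},"jaw":{"type":"number"}}}},"newtons":{"type":"number"}},"required":["plan"]}

```bash
mkdir -p pics; ls; python3 - <<'E'
from cell import env
import cv2,numpy as np
for n in("side","top"):
    c=env.read_camera(n); cv2.imwrite(f"pics/{n}0.png",cv2.resize(c["img"][:,:,::-1],(800,600)))
    print(n,c["camera_matrix"].tolist(),c["R"].round(4).tolist(),c["t"].round(4).tolist())
print(env.get_obs())
E
```

```text
pics
side [[349.9449552549138, 0.0, 255.13200379246234], [0.0, 349.9449552549138, 194.50834398239172], [0.0, 0.0, 1.0]] [[-0.8734, -0.4869, -0.0089], [-0.3052, 0.5615, -0.7691], [0.3795, -0.669, -0.6391]] [0.5496, 0.2424, 0.6997]
top [[396.82664364462863, 0.0, 251.3132364439196], [0.0, 396.82664364462863, 191.56768717689724], [0.0, 0.0, 1.0]] [[0.0174, -0.9994, -0.0312], [-0.9938, -0.0139, -0.1104], [0.1099, 0.033, -0.9934]] [0.108, 0.5783, 1.0438]
{'time_s': 0.1, 'qpos': array([-72.2440107 ,  18.43568023,  -4.01289984,  83.16959273,
         1.29491199,  78.54133175,  -3.26189038]), 'joint_velocities': array([ 0.0529797 , -0.10337422, -0.05993471, -0.15670723, -0.03668236,
       -0.03872219,  0.02318301]), 'effort': array([-4.04057855e-04, -4.92573094e+01, -4.06060964e-01, -3.13399243e+01,
       -6.40728185e-02,  3.95986461e-02,  6.87056649e-05]), 'tool_pos': array([0.18947906, 0.62157146, 0.40374569]), 'tool_rot': array([-1.79898614e+02,  6.31359151e-03,  1.63049243e+02]), 'force': array([ 0.08239594, -0.0214329 , -0.43589351]), 'wrist_torque': array([-0.02924853, -0.02058061,  0.03219582]), 'grasp_force': 0.0, 'grip_width': 0.08678945198250178}
```

View pics/side0.png

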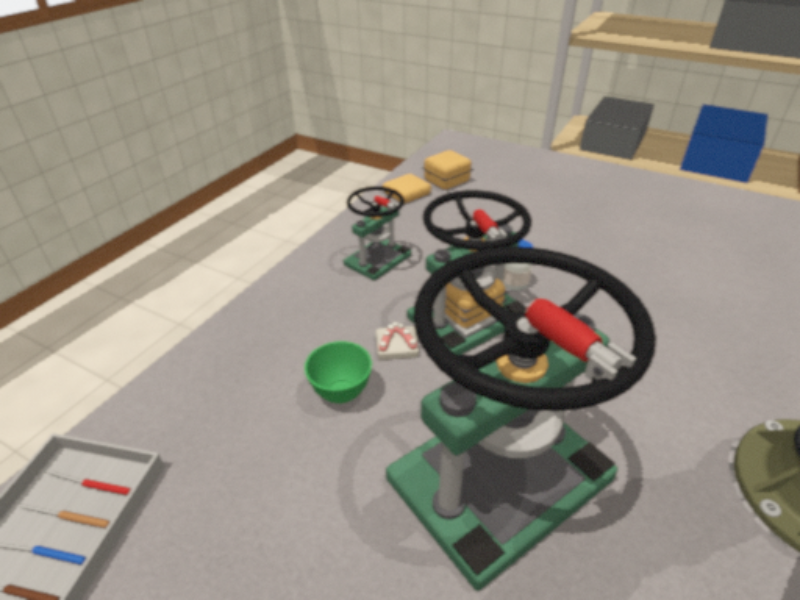

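View pics/top0.png

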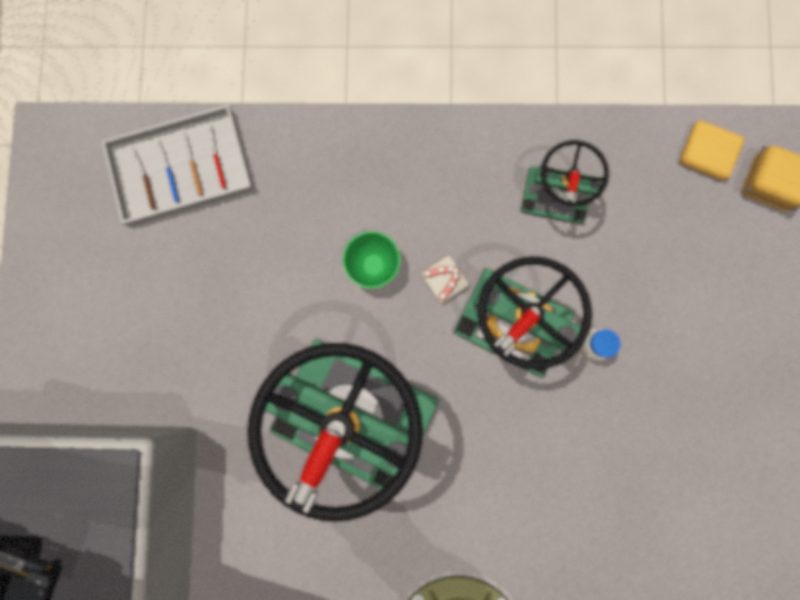

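Side-view pixels: small press (377,230), middle press (475,260), large press (525,400). In the top view they are at (575,180), (535,310) and (335,430). The middle one fits: it is middle-sized, holds the brass flask, and has the cast and jar on either side. I'll confirm it in a crop.

```bash
python3 - <<'E'
from cell import env
import cv2,numpy as np
a=env.read_camera("top")["img"][155:245,285:405,::-1]; b=env.read_camera("side")["img"][110:230,250:350,::-1]
cv2.imwrite("pics/c1.png",cv2.resize(a,None,fx=6.5,fy=6.5,interpolation=cv2.INTER_CUBIC))
cv2.imwrite("pics/c2.png",cv2.resize(b,None,fx=5,fy=5,interpolation=cv2.INTER_CUBIC))
E
```

```text
(no output)
```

View pics/c1.png

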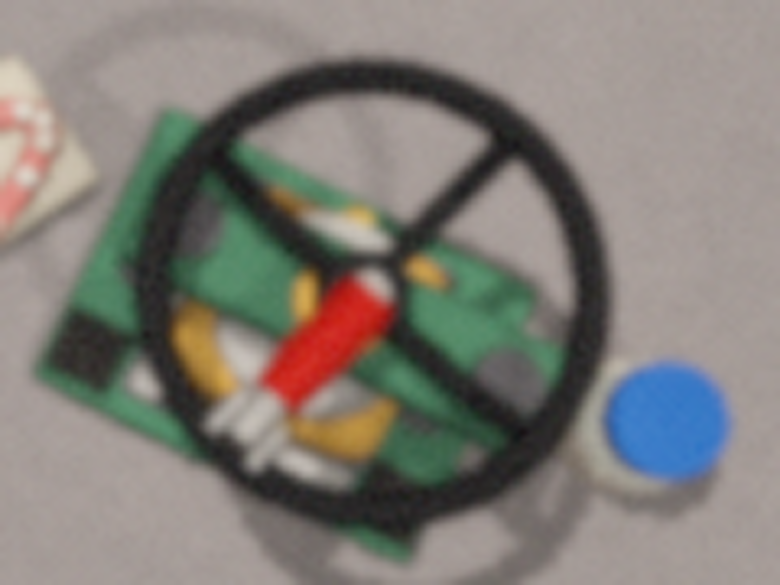

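View pics/c2.png

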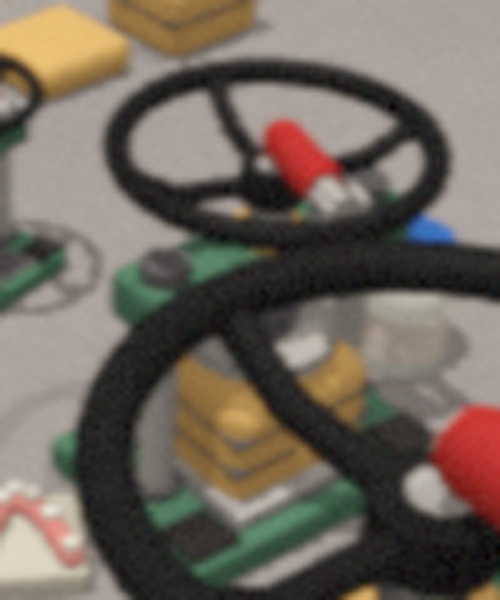

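The crops confirm it: the flask stands in the middle press. In the top crop the rim spans columns 137–608 and rows 58–532, with the handle's lug near (245,430). In the side crop the rim spans columns 105–450 and rows 58–245. Next I fit the wheel.

```bash
cat > h.py <<'E'
from cell import env
import cv2,numpy as np
from scipy.optimize import least_squares
def proj(c,X):
    p=(np.asarray(X)@c["R"].T+c["t"])@c["camera_matrix"].T
    return p[...,:2]/p[...,2:]
def plane(c,uv,z):
    d=np.linalg.inv(c["camera_matrix"])@np.array([uv[0],uv[1],1.]); d=c["R"].T@d; o=-c["R"].T@c["t"]
    return o+d*(z-o[2])/d[2]
E
python3 - <<'E'
from h import *
T=env.read_camera("top");S=env.read_camera("side")
a,b=np.meshgrid(np.linspace(0,2*np.pi,180),np.linspace(0,2*np.pi,24))
tor=np.stack([(.076+.007*np.cos(b))*np.cos(a),(.076+.007*np.cos(b))*np.sin(a),.007*np.sin(b)],-1).reshape(-1,3)
def ext(c,p):
    q=proj(c,tor+p); return np.r_[q.min(0),q.max(0)]
def crop(x0,y0,s,l): return np.array([x0+l[0]/s,y0+l[1]/s,x0+l[2]/s,y0+l[3]/s])-.5+.5/s
mt=crop(285,155,6.5,[137,58,608,532]);ms=crop(250,110,5,[105,58,450,245])
r=least_squares(lambda p:np.r_[ext(T,p)-mt,ext(S,p)-ms],[.6,-.2,.18])
p=r.x;print("rim centre",p,"res",r.fun.round(2))
hub=p-[0,0,.009];print("hub",hub)
im=T["img"].astype(int);R,G,B=im[...,0],im[...,1],im[...,2]
m=((R>140)&(G<80)&(B<80)).astype(np.uint8);m[:,:320]=0;m[:170]=0;m[250:]=0;m[:,380:]=0
ys,xs=np.nonzero(m);P=np.array([plane(T,(x,y),hub[2]+.018)[:2] for x,y in zip(xs,ys)])
c=P.mean(0);u,s,v=np.linalg.svd(P-c);d=v[0]; d=d if d@(c-hub[:2])>0 else -d
print(len(xs),"mid of visible red",c,"rel",c-hub[:2],"az",np.degrees(np.arctan2(d[1],d[0])),np.degrees(np.arctan2(*(c-hub[:2])[::-1])),"len",np.ptp((P-c)@d))
for k in ((245,430),): print(plane(T,np.array([285,155])+np.array(k)/6.5-.42,hub[2]+.019))
E
```

```text
rim centre [ 0.5427876  -0.09347829  0.2048829 ] res [-0.71 -0.39  0.92 -0.11 -0.37 -0.56  0.69  0.95]
hub [ 0.5427876  -0.09347829  0.1958829 ]
178 mid of visible red [ 0.52385996 -0.07600222] rel [-0.01892764  0.01747607] az 136.43779786078713 137.28342235925797 len 0.04773251279825849
[ 0.49345141 -0.04799009  0.2148829 ]
```

```bash
cat >> h.py <<'E'
HUB=np.array([.5428,-.0935,.196]); AZ=np.radians(137)
from scipy.spatial.transform import Rotation as Ro
def rel(pos,yaw=None,grasp=True):
    "shift (cm, tool axes) and twist from measured pose to put grasp point/TCP at pos, tool down"
    o=env.get_obs(); R=Ro.from_euler("xyz",o["tool_rot"],degrees=True)
    tgt=np.array(pos)+([0,0,.164] if grasp else [0,0,0])
    tw=np.zeros(3) if yaw is None else (R.inv()*Ro.from_euler("xyz",[180,0,yaw],degrees=True)).as_rotvec(degrees=True)
    return (R.inv().apply(tgt-o["tool_pos"])*100).round(2),tw.round(2)
E
python3 - <<'E'
from h import *
T=env.read_camera("top");S=env.read_camera("side")
# large wheel: centre via triangulation of full-frame centres
f=.64
def res(p): return np.r_[proj(T,p)-np.array([336,431])*f,proj(S,p)-np.array([534,325])*f]
r=least_squares(res,[.4,.1,.25]);print("large",r.x,r.fun)
u=np.array([np.cos(AZ),np.sin(AZ),0]);pin=HUB+.066*u+[0,0,.017]
print("pin",pin,"mid",pin-.042*u)
print(rel([.45,.3,.36]),rel(pin-.042*u+[0,0,.08],137))
E
```

```text
large [0.37211269 0.18068243 0.27215605] [ 0.21294966  0.86706914 -0.66205909 -0.06757736]
pin [ 0.49453066 -0.04848811  0.213     ] mid [ 0.52524751 -0.07713204  0.213     ]
(array([-34.3 , -23.19, -11.93]), array([0., 0., 0.])) (array([-52.49, -57.07,  -5.22]), array([-1.000e-02,  1.000e-02,  2.605e+01]))
```

servo_tool --plan '[{"xyz":[-40.5,-26.5,-16],"twist":[0,0,26],"jaw":0.48},{"xyz":[-40.5,-26.5,-16],"twist":[0,0,26],"jaw":0.48},{"xyz":[-40.5,-26.5,-16],"twist":[0,0,26],"jaw":0.48},{"xyz":[-40.5,-26.5,-16],"twist":[0,0,26],"jaw":0.48},{"xyz":[-40.5,-26.5,-16],"twist":[0,0,26],"jaw":0.48},{"xyz":[-40.5,-26.5,-16],"twist":[0,0,26],"jaw":0.48},{"xyz":[-40.5,-26.5,-16],"twist":[0,0,26],"jaw":0.48},{"xyz":[-40.5,-26.5,-16],"twist":[0,0,26],"jaw":0.48},{"xyz":[-40.5,-26.5,-16],"twist":[0,0,26],"jaw":0.48},{"xyz":[-40.5,-26.5,-16],"twist":[0,0,26],"jaw":0.48}]' --newtons 6

```text
time_s: 1.23
tool_pos: [0.4438, 0.3162, 0.5366]
tool_rot: [179.9, -0.0, 137.1]
force: [1.4, 1.4, 0.4]
grip_width: 0.0455
grasp_force: 0.0
```

```bash
python3 - <<'E'
from h import *
o=env.get_obs();print(o["time_s"],o["tool_pos"],o["tool_rot"],o["qpos"],o["grip_width"])
print(rel([.5253,-.0771,.32],137))
E
```

```text
1.2333 [0.44379826 0.31615817 0.53658561] [ 1.79943949e+02 -5.21070487e-03  1.37059141e+02] [-51.46115269   3.48099449  14.01374995  85.89831054  -0.8569822
  90.66957266   9.57607406] 0.04547861060249345
(array([-32.76, -23.24,   5.23]), array([ 0.06, -0.01,  0.06]))
```

servo_tool --plan '[{"xyz":[-32.8,-23.2,5.2],"twist":[0,0,0],"jaw":0.48},{"xyz":[-32.8,-23.2,5.2],"twist":[0,0,0],"jaw":0.48},{"xyz":[-32.8,-23.2,5.2],"twist":[0,0,0],"jaw":0.48},{"xyz":[-32.8,-23.2,5.2],"twist":[0,0,0],"jaw":0.48},{"xyz":[-32.8,-23.2,5.2],"twist":[0,0,0],"jaw":0.48},{"xyz":[-32.8,-23.2,5.2],"twist":[0,0,0],"jaw":0.48},{"xyz":[-32.8,-23.2,5.2],"twist":[0,0,0],"jaw":0.48},{"xyz":[-32.8,-23.2,5.2],"twist":[0,0,0],"jaw":0.48},{"xyz":[-32.8,-23.2,5.2],"twist":[0,0,0],"jaw":0.48},{"xyz":[-32.8,-23.2,5.2],"twist":[0,0,0],"jaw":0.48}]'

```text
time_s: 2.07
tool_pos: [0.5246, -0.0796, 0.4837]
tool_rot: [180.0, 0.1, 136.8]
force: [-0.2, 0.5, 0.1]
grip_width: 0.0449
grasp_force: 0.0
```

servo_tool --plan '[{"xyz":[0,0,0],"twist":[0,0,0],"jaw":0.48},{"xyz":[0,0,0],"twist":[0,0,0],"jaw":0.48}]'

```text
time_s: 2.23
tool_pos: [0.5248, -0.0775, 0.4835]
tool_rot: [-180.0, -0.0, 136.8]
force: [-0.0, 1.3, 0.1]
grip_width: 0.0452
grasp_force: 0.0
```

```bash
python3 - <<'E'
from h import *
o=env.get_obs();print(o["time_s"],o["tool_pos"],o["tool_rot"],o["force"])
print(rel([.5253,-.0771,.219],137))
c=env.read_camera("wrist");cv2.imwrite("pics/w1.png",cv2.resize(c["img"][:,:,::-1],(640,480)))
u=np.array([np.cos(AZ),np.sin(AZ),0]);pin=HUB+.066*u+[0,0,.017]
print(proj(c,[HUB,pin,pin-.042*u])*1.25)
E
```

```text
2.2333 [ 0.52479709 -0.0774796   0.48349061] [-1.79994527e+02 -3.62934819e-03  1.36772144e+02] [-0.02260574  1.25966213  0.11310218]
(array([-1.000e-02,  6.000e-02,  1.005e+01]), array([-0.01, -0.  , -0.23]))
[[322.40407476 270.97068705]
 [322.01141759 188.91225057]
 [322.26538105 248.25685639]]
```

View pics/w1.png

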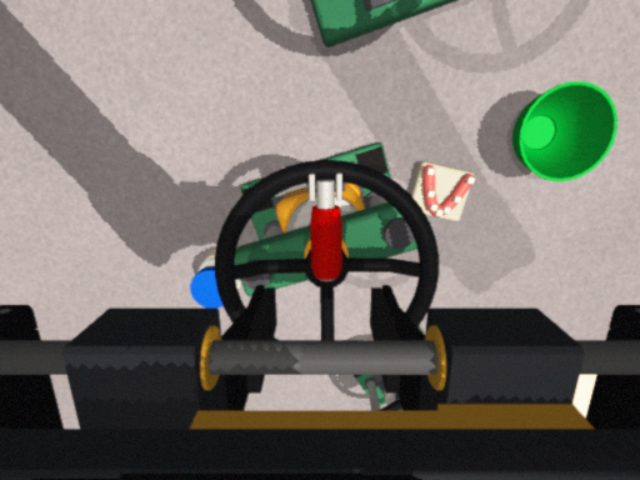

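The wrist view shows the grip along column 326, with its rows 205–280 and the pin near (326,187). My prediction was column 322, so the wheel lies about 2.5–3 mm further along tool +y. I'll correct for that while descending.

servo_tool --plan '[{"xyz":[0,0.3,3],"twist":[0,0,0],"jaw":0.48},{"xyz":[0,0.3,6],"twist":[0,0,0],"jaw":0.48},{"xyz":[0,0.3,8],"twist":[0,0,0],"jaw":0.48},{"xyz":[0,0.3,9.2],"twist":[0,0,0],"jaw":0.48},{"xyz":[0,0.3,10],"twist":[0,0,0],"jaw":0.48},{"xyz":[0,0.3,10],"twist":[0,0,0],"jaw":0.48}]'

```text
time_s: 2.78
tool_pos: [0.5269, -0.0718, 0.3825]
tool_rot: [-179.9, -0.1, 137.2]
force: [0.0, -0.4, 0.1]
grip_width: 0.0457
grasp_force: 0.0
```

servo_tool --plan '[{"xyz":[0,0,0],"twist":[0,0,0],"jaw":0.9},{"xyz":[0,0,0],"twist":[0,0,0],"jaw":0.9},{"xyz":[0,0,0],"twist":[0,0,0],"jaw":0.9},{"xyz":[0,0,0],"twist":[0,0,0],"jaw":0.9},{"xyz":[0,0,0],"twist":[0,0,0],"jaw":0.9}]' --newtons 8

```text
time_s: 3.2
tool_pos: [0.5264, -0.0747, 0.3839]
tool_rot: [-179.8, 0.0, 137.0]
force: [-2.4, -3.2, 2.6]
grip_width: 0.0218
grasp_force: 8.0
```

servo_tool --plan '[{"xyz":[0.02,-0.1,-0.37],"twist":[0,0,0],"jaw":0.9},{"xyz":[0.06,-0.1,-0.73],"twist":[0,0,0],"jaw":0.9},{"xyz":[0.14,-0.1,-1.09],"twist":[0,0,0],"jaw":0.9},{"xyz":[0.25,-0.1,-1.44],"twist":[0,0,0],"jaw":0.9},{"xyz":[0.39,-0.1,-1.77],"twist":[0,0,0],"jaw":0.9},{"xyz":[0.56,-0.1,-2.1],"twist":[0,0,0],"jaw":0.9},{"xyz":[0.76,-0.1,-2.41],"twist":[0,0,0],"jaw":0.9},{"xyz":[0.98,-0.1,-2.7],"twist":[0,0,0],"jaw":0.9},{"xyz":[0.98,-0.1,-2.7],"twist":[0,0,0],"jaw":0.9}]'

```text
time_s: 3.95
tool_pos: [0.5187, -0.0679, 0.4112]
tool_rot: [-179.9, 0.0, 137.0]
force: [-3.9, -4.3, 0.1]
grip_width: 0.0219
grasp_force: 8.0
```

```bash
python3 - <<'E'
from h import *
a=env.read_camera("wrist")["img"][:,:,::-1];b=env.read_camera("side")["img"][100:180,260:360,::-1]
cv2.imwrite("pics/a.png",np.hstack([cv2.resize(a[60:260,150:370],(396,360)),cv2.resize(b,(400,360))]))
E
```

```text
(no output)
```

View pics/a.png

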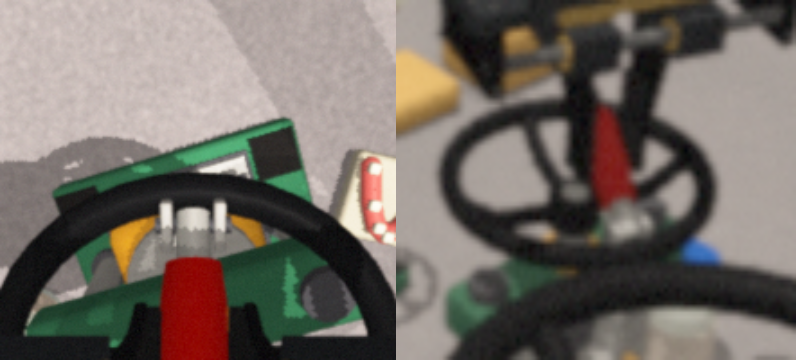

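The handle is up about 40°, with the pads still on the grip. I'll regrip and carry on.

servo_tool --plan '[{"xyz":[0,0,0],"twist":[0,0,0],"jaw":0.65},{"xyz":[0,-0.15,0],"twist":[0,0,0],"jaw":0.65},{"xyz":[0,-0.15,0],"twist":[0,0,0],"jaw":0.9},{"xyz":[0,-0.15,0],"twist":[0,0,0],"jaw":0.9},{"xyz":[0,-0.15,0],"twist":[0,0,0],"jaw":0.9},{"xyz":[0,-0.15,0],"twist":[0,0,0],"jaw":0.9}]'

```text
time_s: 4.55
tool_pos: [0.5182, -0.0682, 0.4108]
tool_rot: [180.0, -0.0, 137.1]
force: [-2.3, -1.7, 1.7]
grip_width: 0.0218
grasp_force: 8.0
```

```bash
python3 - <<'E'
from h import *
o=env.get_obs();print(o["time_s"],o["tool_pos"],o["force"],o["grip_width"])
for t in np.radians([45,50,55,60,65,70]): print((4.2*(np.cos(np.radians(40))-np.cos(t))).round(2),-(4.2*(np.sin(t)-np.sin(np.radians(40)))).round(2))
E
```

```text
4.55 [ 0.51818184 -0.06819763  0.41081766] [-2.32620053 -1.74266354  1.72324204] 0.02175188160589138
0.25 -0.27
0.52 -0.52
0.81 -0.74
1.12 -0.94
1.44 -1.11
1.78 -1.25
```

servo_tool --plan '[{"xyz":[0.25,-0.05,-0.27],"twist":[0,0,0],"jaw":0.9},{"xyz":[0.52,-0.05,-0.52],"twist":[0,0,0],"jaw":0.9},{"xyz":[0.81,-0.05,-0.74],"twist":[0,0,0],"jaw":0.9},{"xyz":[1.12,-0.05,-0.94],"twist":[0,0,0],"jaw":0.9},{"xyz":[1.44,-0.05,-1.11],"twist":[0,0,0],"jaw":0.9},{"xyz":[1.78,-0.05,-1.25],"twist":[0,0,0],"jaw":0.9},{"xyz":[1.78,-0.05,-1.25],"twist":[0,0,0],"jaw":0.65},{"xyz":[1.78,-0.05,-1.25],"twist":[0,0,0],"jaw":0.65},{"xyz":[1.78,-0.05,-1.25],"twist":[0,0,0],"jaw":0.9},{"xyz":[1.78,-0.05,-1.25],"twist":[0,0,0],"jaw":0.9}]'

```text
time_s: 5.38
tool_pos: [0.5046, -0.0559, 0.4227]
tool_rot: [-180.0, -0.1, 137.1]
force: [1.4, -0.3, 0.4]
grip_width: 0.0229
grasp_force: 0.0
```

servo_tool --plan '[{"xyz":[0,0,0],"twist":[0,0,0],"jaw":0.9},{"xyz":[0.36,0,-0.12],"twist":[0,0,0],"jaw":0.9},{"xyz":[0.72,0,-0.2],"twist":[0,0,0],"jaw":0.9},{"xyz":[1.08,0,-0.24],"twist":[0,0,0],"jaw":0.9},{"xyz":[1.44,0,-0.26],"twist":[0,0,0],"jaw":0.9},{"xyz":[1.8,0,-0.26],"twist":[0,0,0],"jaw":0.9},{"xyz":[1.8,0,-0.26],"twist":[0,0,0],"jaw":0.9}]'

```text
time_s: 5.97
tool_pos: [0.4914, -0.0441, 0.4267]
tool_rot: [179.9, 0.1, 137.1]
force: [1.8, -1.1, 6.4]
grip_width: 0.0216
grasp_force: 8.0
```

```bash
python3 - <<'E'
from h import *
o=env.get_obs();print(o["time_s"],o["tool_pos"],o["force"],o["grip_width"])
h=HUB+[.0015,.0017,0];d=o["tool_pos"]-h;print("r",np.hypot(*d[:2]),"az",np.degrees(np.arctan2(d[1],d[0])),"z grasp above pin",d[2]-.164-.017)
a=env.read_camera("wrist")["img"][:,:,::-1];b=env.read_camera("side")["img"][90:180,250:350,::-1]
cv2.imwrite("pics/b.png",np.hstack([cv2.resize(a[60:260,150:370],(396,360)),cv2.resize(b,(400,360))]))
E
```

```text
5.9667 [ 0.49143749 -0.0441253   0.42671617] [ 1.79162042 -1.08970325  6.38223792] 0.021620499972802635
r 0.07118512347445297 az 137.9538974016532 z grasp above pin 0.04971617416920403
```

View pics/b.png

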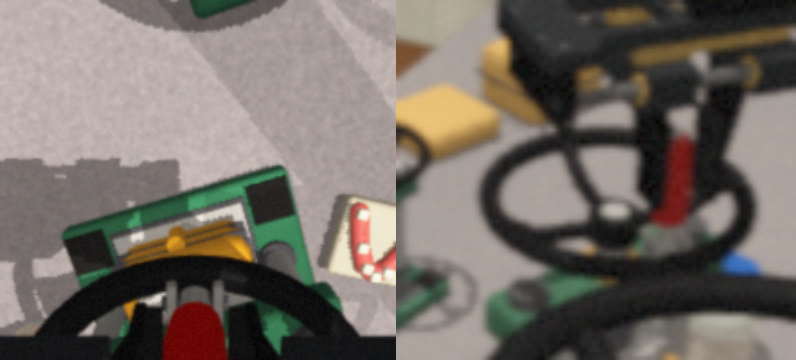

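servo_tool --plan '[{"xyz":[0,0,0],"twist":[0,0,0],"jaw":0.65},{"xyz":[0,0,0.4],"twist":[0,0,0],"jaw":0.65},{"xyz":[0,0,0.4],"twist":[0,0,0],"jaw":0.9},{"xyz":[0,0,0.4],"twist":[0,0,0],"jaw":0.9},{"xyz":[0,0,0.4],"twist":[0,0,0],"jaw":0.9},{"xyz":[0.2,0,0.4],"twist":[0,0,0],"jaw":0.9},{"xyz":[0.4,0,0.4],"twist":[0,0,0],"jaw":0.9},{"xyz":[0.6,0,0.4],"twist":[0,0,0],"jaw":0.9},{"xyz":[0.6,0,0.4],"twist":[0,0,0],"jaw":0.9}]' --newtons 20

```text
time_s: 6.82
tool_pos: [0.4877, -0.0406, 0.4211]
tool_rot: [180.0, 0.2, 137.0]
force: [4.7, -2.1, -7.8]
grip_width: 0.0211
grasp_force: 19.9
```

```bash
python3 - <<'E'
from h import *
o=env.get_obs();print(o["time_s"],o["tool_pos"],o["force"],o["grip_width"])
u=np.array([np.cos(AZ),np.sin(AZ)]);print("radial force",o["force"][:2]@u)
h=HUB+[.0015,.0017,0];d=o["tool_pos"]-h;print("r",np.hypot(*d[:2]),"az",np.degrees(np.arctan2(d[1],d[0])),"z grasp above pin",d[2]-.164-.017)
S=env.read_camera("side");pin=h+np.r_[.066*u,.017]
q=proj(S,[pin+[0,0,.014],pin+[0,0,.064]]);print("upright grip expected",q.tolist())
im=S["img"].astype(int);m=(im[...,0]>90)&(im[...,1]<50)&(im[...,2]<60);m[:100]=0;m[150:]=0;m[:,:400]&=True
m[:,:300]=0;m[:,340:]=0
for y in range(110,150):
    x=np.nonzero(m[y])[0]
    if len(x):print(y,x.min(),x.max(),end="; ")
E
```

```text
6.8167 [ 0.4876582  -0.04062679  0.42114723] [ 4.69853189 -2.08633347 -7.81133453] 0.021127382363159156
radial force -4.859164692735238
r 0.07633472587924284 az 137.90366664542682 z grasp above pin 0.04414723451319989
upright grip expected [[317.1002559584639, 144.84031979927468], [319.5586256643876, 124.57143574054142]]
126 321 324; 127 321 324; 128 321 324; 129 321 324; 130 320 324; 131 320 324; 132 320 323; 133 320 323; 134 320 323; 135 320 323; 136 320 323; 137 320 323; 138 319 323; 139 319 323; 140 319 323; 141 319 322; 142 319 322; 143 319 322; 144 319 321; 145 318 321; 146 317 319;
```

It is upright: the red axis slope in the side image is 0.118, against 0.121 expected, and the stop pushes back with 5 N. The grip sits near the pad edge, so I'll re-centre and then grip firmly.

servo_tool --plan '[{"xyz":[0,0,0],"twist":[0,0,0],"jaw":0.65},{"xyz":[-0.4,0,0],"twist":[0,0,0],"jaw":0.65},{"xyz":[-0.8,0,0],"twist":[0,0,0],"jaw":0.65},{"xyz":[-0.8,0,0],"twist":[0,0,0],"jaw":0.95},{"xyz":[-0.8,0,0],"twist":[0,0,0],"jaw":0.95},{"xyz":[-0.8,0,0],"twist":[0,0,0],"jaw":0.95},{"xyz":[-0.8,0,0],"twist":[0,0,0],"jaw":0.95}]' --newtons 45

```text
time_s: 7.45
tool_pos: [0.4932, -0.0456, 0.4218]
tool_rot: [180.0, 0.0, 137.1]
force: [0.3, 0.1, 0.3]
grip_width: 0.0206
grasp_force: 45.0
```

```bash
cat >> h.py <<'E'
H=HUB+[.0015,.0017,0]
def arc(c,r,a0,step,n,x0=None,drop=.006):
    "rows (cm, tool axes) clockwise about c from commanded angle a0 (deg), step deg, from commanded xy x0"
    o=env.get_obs();R=Ro.from_euler("xyz",[180,0,137],degrees=True)
    p0=np.array(c[:2])+r*np.array([np.cos(np.radians(a0)),np.sin(np.radians(a0))]) if x0 is None else np.array(x0)
    for k in range(1,n+1):
        a=np.radians(a0-k*step); p=np.array(c[:2])+r*np.array([np.cos(a),np.sin(a)])
        d=R.inv().apply(np.r_[p-p0,-drop*k*step/360])*100
        print([float(v) for v in d.round(2)],end=", ")
    print("end",p)
E
python3 - <<'E'
from h import *
o=env.get_obs();p=o["tool_pos"];print(o["time_s"],p,o["tool_rot"],o["force"],o["grip_width"])
u=np.array([np.cos(AZ),np.sin(AZ)]);c=p[:2]-.066*u;print("c",c)
arc(c,.066,137,5,10)
E
```

```text
7.45 [ 0.49316502 -0.04558808  0.42182649] [1.79991042e+02 1.63168040e-02 1.37050807e+02] [0.33582591 0.08260014 0.28058574] 0.020644783691910237
c [ 0.54143436 -0.09059997]
[-0.03, 0.58, 0.01], [-0.1, 1.15, 0.02], [-0.22, 1.71, 0.03], [-0.4, 2.26, 0.03], [-0.62, 2.79, 0.04], [-0.88, 3.3, 0.05], [-1.19, 3.79, 0.06], [-1.54, 4.24, 0.07], [-1.93, 4.67, 0.08], [-2.36, 5.06, 0.08], end [ 0.54488854 -0.02469042]
```

servo_tool --plan '[{"xyz":[-0.03,0.58,0.01],"twist":[0,0,0],"jaw":0.95},{"xyz":[-0.1,1.15,0.02],"twist":[0,0,0],"jaw":0.95},{"xyz":[-0.22,1.71,0.03],"twist":[0,0,0],"jaw":0.95},{"xyz":[-0.4,2.26,0.03],"twist":[0,0,0],"jaw":0.95},{"xyz":[-0.62,2.79,0.04],"twist":[0,0,0],"jaw":0.95},{"xyz":[-0.88,3.3,0.05],"twist":[0,0,0],"jaw":0.95},{"xyz":[-1.19,3.79,0.06],"twist":[0,0,0],"jaw":0.95},{"xyz":[-1.54,4.24,0.07],"twist":[0,0,0],"jaw":0.95},{"xyz":[-1.93,4.67,0.08],"twist":[0,0,0],"jaw":0.95},{"xyz":[-2.36,5.06,0.08],"twist":[0,0,0],"jaw":0.95}]'

```text
time_s: 8.28
tool_pos: [0.5431, -0.0243, 0.4209]
tool_rot: [-179.8, -0.4, 137.1]
force: [-11.8, 0.8, 8.1]
grip_width: 0.021
grasp_force: 45.0
```

```bash
cat >> h.py <<'E'
C=np.array([.5414,-.0906])
def rep():
    o=env.get_obs();d=o["tool_pos"][:2]-C;r=np.hypot(*d);a=np.arctan2(d[1],d[0]);u=d/r;t=np.array([u[1],-u[0]])
    f=o["force"];print("t %.2f r %.1f az %.1f z %.4f  F rad %.1f tang(against) %.1f z %.1f wid %.4f"%(o["time_s"],r*1e3,np.degrees(a),o["tool_pos"][2],f[:2]@u,-f[:2]@t,f[2],o["grip_width"]))
E
python3 - <<'E'
from h import *
rep(); arc(C,.066,87,5,10); arc(C,.066,37,5,10)
E
```

```text
t 8.28 r 66.3 az 88.5 z 0.4209  F rad 0.5 tang(against) 11.8 z 8.1 wid 0.0210
[-0.46, 0.35, 0.01], [-0.94, 0.66, 0.02], [-1.45, 0.93, 0.03], [-1.99, 1.15, 0.03], [-2.53, 1.32, 0.04], [-3.1, 1.44, 0.05], [-3.67, 1.52, 0.06], [-4.24, 1.54, 0.07], [-4.82, 1.52, 0.08], [-5.39, 1.44, 0.08], end [ 0.59410994 -0.05088021]
[-0.56, -0.12, 0.01], [-1.11, -0.3, 0.02], [-1.64, -0.52, 0.02], [-2.15, -0.78, 0.03], [-2.64, -1.09, 0.04], [-3.1, -1.44, 0.05], [-3.52, -1.83, 0.06], [-3.91, -2.26, 0.07], [-4.26, -2.71, 0.07], [-4.57, -3.2, 0.08], end [ 0.60570842 -0.10544677]
```

servo_tool --plan '[{"xyz":[-0.46,0.35,0.01],"twist":[0,0,0],"jaw":0.95},{"xyz":[-0.94,0.66,0.02],"twist":[0,0,0],"jaw":0.95},{"xyz":[-1.45,0.93,0.03],"twist":[0,0,0],"jaw":0.95},{"xyz":[-1.99,1.15,0.03],"twist":[0,0,0],"jaw":0.95},{"xyz":[-2.53,1.32,0.04],"twist":[0,0,0],"jaw":0.95},{"xyz":[-3.1,1.44,0.05],"twist":[0,0,0],"jaw":0.95},{"xyz":[-3.67,1.52,0.06],"twist":[0,0,0],"jaw":0.95},{"xyz":[-4.24,1.54,0.07],"twist":[0,0,0],"jaw":0.95},{"xyz":[-4.82,1.52,0.08],"twist":[0,0,0],"jaw":0.95},{"xyz":[-5.39,1.44,0.08],"twist":[0,0,0],"jaw":0.95}]'

```text
time_s: 9.12
tool_pos: [0.593, -0.0478, 0.4201]
tool_rot: [-180.0, -0.5, 137.2]
force: [-9.5, 6.3, 5.6]
grip_width: 0.021
grasp_force: 45.0
```

```bash
python3 - <<'E'
from h import *
rep(); 
for a in (37,12,-13,-38,-63,-88,-113,-138,-163,-188): arc(C,.066,a,5,5)
E
```

```text
t 9.12 r 67.1 az 39.7 z 0.4201  F rad -3.3 tang(against) 10.9 z 5.6 wid 0.0210
[-0.56, -0.12, 0.01], [-1.11, -0.3, 0.02], [-1.64, -0.52, 0.02], [-2.15, -0.78, 0.03], [-2.64, -1.09, 0.04], end [ 0.60595774 -0.07687783]
[-0.46, -0.35, 0.01], [-0.88, -0.74, 0.02], [-1.27, -1.16, 0.02], [-1.62, -1.62, 0.03], [-1.93, -2.11, 0.04], end [ 0.60570842 -0.10544677]
[-0.27, -0.51, 0.01], [-0.49, -1.04, 0.02], [-0.66, -1.59, 0.02], [-0.78, -2.15, 0.03], [-0.86, -2.72, 0.04], end [ 0.59340871 -0.13123366]
[-0.03, -0.58, 0.01], [-0.0, -1.15, 0.02], [0.08, -1.72, 0.02], [0.2, -2.28, 0.03], [0.37, -2.83, 0.04], end [ 0.57136337 -0.14940643]
[0.22, -0.53, 0.01], [0.49, -1.04, 0.02], [0.8, -1.53, 0.02], [1.15, -1.99, 0.03], [1.54, -2.41, 0.04], end [ 0.54370337 -0.15655979]
[0.42, -0.39, 0.01], [0.88, -0.74, 0.02], [1.37, -1.05, 0.02], [1.88, -1.31, 0.03], [2.41, -1.54, 0.04], end [ 0.51561175 -0.15135332]
[0.55, -0.17, 0.01], [1.11, -0.3, 0.02], [1.68, -0.37, 0.02], [2.26, -0.4, 0.03], [2.83, -0.37, 0.04], end [ 0.49235244 -0.13476262]
[0.57, 0.08, 0.01], [1.13, 0.2, 0.02], [1.68, 0.37, 0.03], [2.21, 0.59, 0.03], [2.72, 0.86, 0.04], end [ 0.47828389 -0.10989653]
[0.49, 0.31, 0.01], [0.94, 0.66, 0.02], [1.37, 1.05, 0.03], [1.76, 1.47, 0.03], [2.11, 1.93, 0.04], end [ 0.47604231 -0.08141458]
[0.31, 0.49, 0.01], [0.58, 1.0, 0.02], [0.8, 1.53, 0.03], [0.97, 2.08, 0.03], [1.09, 2.64, 0.04], end [ 0.48604774 -0.05465382]
```

servo_tool --plan '[{"xyz":[-0.56,-0.12,0.01],"twist":[0,0,0],"jaw":0.95},{"xyz":[-1.11,-0.3,0.02],"twist":[0,0,0],"jaw":0.95},{"xyz":[-1.64,-0.52,0.02],"twist":[0,0,0],"jaw":0.95},{"xyz":[-2.15,-0.78,0.03],"twist":[0,0,0],"jaw":0.95},{"xyz":[-2.64,-1.09,0.04],"twist":[0,0,0],"jaw":0.95}]'

```text
time_s: 9.53
tool_pos: [0.6056, -0.0722, 0.4197]
tool_rot: [179.8, -0.5, 137.3]
force: [-6.8, 9.7, 6.2]
grip_width: 0.0208
grasp_force: 45.0
```

```bash
python3 -c "from h import *;rep()"
```

```text
t 9.53 r 66.8 az 16.0 z 0.4197  F rad -3.8 tang(against) 11.2 z 6.2 wid 0.0208
```

servo_tool --plan '[{"xyz":[-0.46,-0.35,0.01],"twist":[0,0,0],"jaw":0.95},{"xyz":[-0.88,-0.74,0.02],"twist":[0,0,0],"jaw":0.95},{"xyz":[-1.27,-1.16,0.02],"twist":[0,0,0],"jaw":0.95},{"xyz":[-1.62,-1.62,0.03],"twist":[0,0,0],"jaw":0.95},{"xyz":[-1.93,-2.11,0.04],"twist":[0,0,0],"jaw":0.95}]'

```text
time_s: 9.95
tool_pos: [0.6067, -0.0993, 0.4194]
tool_rot: [179.6, -0.4, 137.4]
force: [-1.6, 11.7, 2.4]
grip_width: 0.0208
grasp_force: 45.0
```

```bash
python3 -c "from h import *;rep()"
```

```text
t 9.95 r 65.9 az -7.6 z 0.4194  F rad -3.1 tang(against) 11.4 z 2.4 wid 0.0208
```

servo_tool --plan '[{"xyz":[-0.27,-0.51,0.01],"twist":[0,0,0],"jaw":0.95},{"xyz":[-0.49,-1.04,0.02],"twist":[0,0,0],"jaw":0.95},{"xyz":[-0.66,-1.59,0.02],"twist":[0,0,0],"jaw":0.95},{"xyz":[-0.78,-2.15,0.03],"twist":[0,0,0],"jaw":0.95},{"xyz":[-0.86,-2.72,0.04],"twist":[0,0,0],"jaw":0.95}]'

```text
time_s: 10.37
tool_pos: [0.5961, -0.1252, 0.4191]
tool_rot: [179.4, -0.0, 137.5]
force: [6.3, 10.0, -1.1]
grip_width: 0.0209
grasp_force: 45.0
```

```bash
python3 -c "from h import *;rep()"
```

```text
t 10.37 r 64.7 az -32.3 z 0.4191  F rad -0.0 tang(against) 11.8 z -1.1 wid 0.0209
```

servo_tool --plan '[{"xyz":[-0.03,-0.58,0.01],"twist":[0,0,0],"jaw":0.95},{"xyz":[0,-1.15,0.02],"twist":[0,0,0],"jaw":0.95},{"xyz":[0.08,-1.72,0.02],"twist":[0,0,0],"jaw":0.95},{"xyz":[0.2,-2.28,0.03],"twist":[0,0,0],"jaw":0.95},{"xyz":[0.37,-2.83,0.04],"twist":[0,0,0],"jaw":0.95}]'

```text
time_s: 10.78
tool_pos: [0.5748, -0.1453, 0.4187]
tool_rot: [179.5, 0.3, 137.4]
force: [10.1, 4.6, -4.4]
grip_width: 0.0212
grasp_force: 45.0
```

```bash
python3 -c "from h import *;rep()"
```

```text
t 10.78 r 64.1 az -58.6 z 0.4187  F rad 1.3 tang(against) 11.1 z -4.4 wid 0.0212
```

servo_tool --plan '[{"xyz":[0.22,-0.53,0.01],"twist":[0,0,0],"jaw":0.95},{"xyz":[0.49,-1.04,0.02],"twist":[0,0,0],"jaw":0.95},{"xyz":[0.8,-1.53,0.02],"twist":[0,0,0],"jaw":0.95},{"xyz":[1.15,-1.99,0.03],"twist":[0,0,0],"jaw":0.95},{"xyz":[1.54,-2.41,0.04],"twist":[0,0,0],"jaw":0.95}]'

```text
time_s: 11.2
tool_pos: [0.5467, -0.1545, 0.4183]
tool_rot: [179.6, 0.4, 137.2]
force: [11.8, 1.0, -5.8]
grip_width: 0.0209
grasp_force: 45.0
```

```bash
python3 -c "from h import *;rep()"
```

```text
t 11.20 r 64.1 az -85.2 z 0.4183  F rad -0.0 tang(against) 11.9 z -5.8 wid 0.0209
```

servo_tool --plan '[{"xyz":[0.42,-0.39,0.01],"twist":[0,0,0],"jaw":0.95},{"xyz":[0.88,-0.74,0.02],"twist":[0,0,0],"jaw":0.95},{"xyz":[1.37,-1.05,0.02],"twist":[0,0,0],"jaw":0.95},{"xyz":[1.88,-1.31,0.03],"twist":[0,0,0],"jaw":0.95},{"xyz":[2.41,-1.54,0.04],"twist":[0,0,0],"jaw":0.95}]'

```text
time_s: 11.62
tool_pos: [0.5181, -0.1511, 0.4179]
tool_rot: [179.8, 0.5, 137.1]
force: [11.2, -3.4, -7.0]
grip_width: 0.0212
grasp_force: 45.0
```

```bash
python3 -c "from h import *;rep()"
```

```text
t 11.62 r 64.8 az -111.1 z 0.4179  F rad -0.8 tang(against) 11.7 z -7.0 wid 0.0212
```

servo_tool --plan '[{"xyz":[0.55,-0.17,0.01],"twist":[0,0,0],"jaw":0.95},{"xyz":[1.11,-0.3,0.02],"twist":[0,0,0],"jaw":0.95},{"xyz":[1.68,-0.37,0.02],"twist":[0,0,0],"jaw":0.95},{"xyz":[2.26,-0.4,0.03],"twist":[0,0,0],"jaw":0.95},{"xyz":[2.83,-0.37,0.04],"twist":[0,0,0],"jaw":0.95}]'

```text
time_s: 12.03
tool_pos: [0.4942, -0.1362, 0.4175]
tool_rot: [179.9, 0.6, 137.0]
force: [9.8, -7.6, -7.4]
grip_width: 0.021
grasp_force: 45.0
```

```bash
python3 -c "from h import *;rep()"
```

```text
t 12.03 r 65.7 az -136.0 z 0.4175  F rad -1.7 tang(against) 12.3 z -7.4 wid 0.0210
```

servo_tool --plan '[{"xyz":[0.57,0.08,0.01],"twist":[0,0,0],"jaw":0.95},{"xyz":[1.13,0.2,0.02],"twist":[0,0,0],"jaw":0.95},{"xyz":[1.68,0.37,0.03],"twist":[0,0,0],"jaw":0.95},{"xyz":[2.21,0.59,0.03],"twist":[0,0,0],"jaw":0.95},{"xyz":[2.72,0.86,0.04],"twist":[0,0,0],"jaw":0.95}]'

```text
time_s: 12.45
tool_pos: [0.4791, -0.1132, 0.417]
tool_rot: [-179.9, 0.5, 136.9]
force: [4.9, -9.5, -4.3]
grip_width: 0.0208
grasp_force: 45.0
```

```bash
python3 -c "from h import *;rep()"
```

```text
t 12.45 r 66.3 az -160.1 z 0.4170  F rad -1.4 tang(against) 10.6 z -4.3 wid 0.0208
```

servo_tool --plan '[{"xyz":[0.49,0.31,0.01],"twist":[0,0,0],"jaw":0.95},{"xyz":[0.94,0.66,0.02],"twist":[0,0,0],"jaw":0.95},{"xyz":[1.37,1.05,0.03],"twist":[0,0,0],"jaw":0.95},{"xyz":[1.76,1.47,0.03],"twist":[0,0,0],"jaw":0.95},{"xyz":[2.11,1.93,0.04],"twist":[0,0,0],"jaw":0.95}]'

```text
time_s: 12.87
tool_pos: [0.4754, -0.0857, 0.4165]
tool_rot: [-179.6, 0.3, 136.8]
force: [-2.6, -12.1, 1.4]
grip_width: 0.0212
grasp_force: 45.0
```

```bash
python3 -c "from h import *;rep()"
```

```text
t 12.87 r 66.1 az 175.8 z 0.4165  F rad 1.7 tang(against) 12.3 z 1.4 wid 0.0212
```

servo_tool --plan '[{"xyz":[0.31,0.49,0.01],"twist":[0,0,0],"jaw":0.95},{"xyz":[0.58,1.0,0.02],"twist":[0,0,0],"jaw":0.95},{"xyz":[0.8,1.53,0.03],"twist":[0,0,0],"jaw":0.95},{"xyz":[0.97,2.08,0.03],"twist":[0,0,0],"jaw":0.95},{"xyz":[1.09,2.64,0.04],"twist":[0,0,0],"jaw":0.95}]'

```text
time_s: 13.28
tool_pos: [0.4845, -0.0581, 0.416]
tool_rot: [-179.5, -0.1, 136.8]
force: [-9.0, -8.3, 6.0]
grip_width: 0.0208
grasp_force: 45.1
```

```bash
python3 -c "
from h import *;rep()
for a in (-213,-238,-263,-288,-313,-338,-363,-388,-413): arc(C,.066,a,5,5)"
```

```text
t 13.28 r 65.5 az 150.3 z 0.4160  F rad 3.7 tang(against) 11.6 z 6.0 wid 0.0208
[0.08, 0.57, 0.01], [0.1, 1.15, 0.02], [0.08, 1.72, 0.03], [-0.0, 2.29, 0.03], [-0.12, 2.85, 0.04], end [ 0.50642533 -0.03462883]
[-0.17, 0.55, 0.01], [-0.39, 1.08, 0.02], [-0.66, 1.59, 0.03], [-0.97, 2.08, 0.03], [-1.32, 2.53, 0.04], end [ 0.53335662 -0.02509195]
[-0.39, 0.42, 0.01], [-0.81, 0.81, 0.02], [-1.27, 1.16, 0.03], [-1.76, 1.47, 0.03], [-2.27, 1.74, 0.04], end [ 0.56179512 -0.02783027]
[-0.53, 0.22, 0.01], [-1.08, 0.39, 0.02], [-1.64, 0.52, 0.03], [-2.21, 0.59, 0.03], [-2.79, 0.62, 0.04], end [ 0.58641189 -0.04233066]
[-0.58, -0.03, 0.01], [-1.15, -0.1, 0.02], [-1.71, -0.22, 0.02], [-2.26, -0.4, 0.03], [-2.79, -0.62, 0.04], end [ 0.60259413 -0.06587596]
[-0.51, -0.27, 0.01], [-1.0, -0.58, 0.02], [-1.45, -0.93, 0.02], [-1.88, -1.31, 0.03], [-2.27, -1.74, 0.04], end [ 0.60730955 -0.09405417]
[-0.35, -0.46, 0.01], [-0.66, -0.94, 0.02], [-0.93, -1.45, 0.02], [-1.15, -1.99, 0.03], [-1.32, -2.53, 0.04], end [ 0.59967454 -0.12158512]
[-0.12, -0.56, 0.01], [-0.2, -1.13, 0.02], [-0.22, -1.71, 0.02], [-0.2, -2.28, 0.03], [-0.12, -2.85, 0.04], end [ 0.58111979 -0.14330994]
[0.12, -0.56, 0.01], [0.3, -1.11, 0.02], [0.52, -1.64, 0.02], [0.78, -2.15, 0.03], [1.09, -2.64, 0.04], end [ 0.55512217 -0.15515774]
```

servo_tool --plan '[{"xyz":[0.08,0.57,0.01],"twist":[0,0,0],"jaw":0.95},{"xyz":[0.1,1.15,0.02],"twist":[0,0,0],"jaw":0.95},{"xyz":[0.08,1.72,0.03],"twist":[0,0,0],"jaw":0.95},{"xyz":[0,2.29,0.03],"twist":[0,0,0],"jaw":0.95},{"xyz":[-0.12,2.85,0.04],"twist":[0,0,0],"jaw":0.95}]'

```text
time_s: 13.7
tool_pos: [0.5044, -0.0364, 0.4155]
tool_rot: [-179.6, -0.3, 136.9]
force: [-11.4, -4.2, 7.8]
grip_width: 0.021
grasp_force: 45.0
```

```bash
python3 -c "from h import *;rep()"
```

```text
t 13.70 r 65.6 az 124.3 z 0.4155  F rad 3.0 tang(against) 11.8 z 7.8 wid 0.0210
```

servo_tool --plan '[{"xyz":[-0.17,0.55,0.01],"twist":[0,0,0],"jaw":0.95},{"xyz":[-0.39,1.08,0.02],"twist":[0,0,0],"jaw":0.95},{"xyz":[-0.66,1.59,0.03],"twist":[0,0,0],"jaw":0.95},{"xyz":[-0.97,2.08,0.03],"twist":[0,0,0],"jaw":0.95},{"xyz":[-1.32,2.53,0.04],"twist":[0,0,0],"jaw":0.95}]'

```text
time_s: 14.12
tool_pos: [0.5312, -0.0253, 0.4151]
tool_rot: [-179.7, -0.5, 137.0]
force: [-13.2, -0.7, 7.7]
grip_width: 0.0207
grasp_force: 44.9
```

```bash
python3 -c "from h import *;rep()"
```

```text
t 14.12 r 66.1 az 98.9 z 0.4151  F rad 1.3 tang(against) 13.2 z 7.7 wid 0.0207
```

servo_tool --plan '[{"xyz":[-0.39,0.42,0.01],"twist":[0,0,0],"jaw":0.95},{"xyz":[-0.81,0.81,0.02],"twist":[0,0,0],"jaw":0.95},{"xyz":[-1.27,1.16,0.03],"twist":[0,0,0],"jaw":0.95},{"xyz":[-1.76,1.47,0.03],"twist":[0,0,0],"jaw":0.95},{"xyz":[-2.27,1.74,0.04],"twist":[0,0,0],"jaw":0.95}]'

```text
time_s: 14.53
tool_pos: [0.5597, -0.0264, 0.4147]
tool_rot: [-179.8, -0.6, 137.1]
force: [-14.5, 3.2, 8.5]
grip_width: 0.0213
grasp_force: 45.0
```

```bash
python3 -c "from h import *;rep()"
```

```text
t 14.53 r 66.8 az 74.1 z 0.4147  F rad -0.9 tang(against) 14.9 z 8.5 wid 0.0213
```

servo_tool --plan '[{"xyz":[-0.53,0.22,0.01],"twist":[0,0,0],"jaw":0.95},{"xyz":[-1.08,0.39,0.02],"twist":[0,0,0],"jaw":0.95},{"xyz":[-1.64,0.52,0.03],"twist":[0,0,0],"jaw":0.95},{"xyz":[-2.21,0.59,0.03],"twist":[0,0,0],"jaw":0.95},{"xyz":[-2.79,0.62,0.04],"twist":[0,0,0],"jaw":0.95}]'

```text
time_s: 14.95
tool_pos: [0.5845, -0.039, 0.4143]
tool_rot: [-179.9, -0.7, 137.2]
force: [-13.5, 7.1, 8.1]
grip_width: 0.0211
grasp_force: 45.0
```

```bash
python3 -c "
from h import *;rep();arc(C,.066,47,4,3)"
```

```text
t 14.95 r 67.2 az 50.1 z 0.4143  F rad -3.2 tang(against) 14.9 z 8.1 wid 0.0211
[-0.46, -0.02, 0.01], [-0.92, -0.06, 0.01], [-1.37, -0.14, 0.02], end [ 0.59546403 -0.05274396]
```

servo_tool --plan '[{"xyz":[-0.46,-0.02,0.01],"twist":[0,0,0],"jaw":0.95},{"xyz":[-0.92,-0.06,0.01],"twist":[0,0,0],"jaw":0.95},{"xyz":[-1.37,-0.14,0.02],"twist":[0,0,0],"jaw":0.95}]'

```text
time_s: 15.2
tool_pos: [0.5938, -0.0484, 0.4141]
tool_rot: [-180.0, -0.7, 137.3]
force: [-13.0, 9.5, 8.8]
grip_width: 0.0208
grasp_force: 45.0
```

```bash
python3 -c "
from h import *;rep();arc(C,.066,35,5,2)"
```

```text
t 15.20 r 67.2 az 38.9 z 0.4141  F rad -4.1 tang(against) 15.6 z 8.8 wid 0.0208
[-0.56, -0.14, 0.01], [-1.1, -0.34, 0.02], end [ 0.60121631 -0.06270719]
```

servo_tool --plan '[{"xyz":[-0.56,-0.14,0.01],"twist":[0,0,0],"jaw":0.95},{"xyz":[-1.1,-0.34,0.02],"twist":[0,0,0],"jaw":0.95}]'

```text
time_s: 15.37
tool_pos: [0.5998, -0.0574, 0.4139]
tool_rot: [179.9, -0.8, 137.4]
force: [-11.4, 11.8, 8.0]
grip_width: 0.0212
grasp_force: 45.0
```

```bash
python3 -c "
from h import *;rep()"
```

```text
t 15.37 r 67.1 az 29.6 z 0.4139  F rad -4.1 tang(against) 15.9 z 8.0 wid 0.0212
```

servo_tool --plan '[{"xyz":[0,0,0],"twist":[0,0,0],"jaw":0.95},{"xyz":[0,0,0],"twist":[0,0,0],"jaw":0.95},{"xyz":[0,0,0],"twist":[0,0,0],"jaw":0.95}]'

```text
time_s: 15.62
tool_pos: [0.6001, -0.0582, 0.414]
tool_rot: [179.9, -0.6, 137.3]
force: [-9.9, 8.5, 6.2]
grip_width: 0.0209
grasp_force: 45.0
```

```bash
python3 -c "
from h import *;rep()"
```

```text
t 15.62 r 67.0 az 28.9 z 0.4140  F rad -4.6 tang(against) 12.2 z 6.2 wid 0.0209
```

Contact came at an azimuth of roughly 105–123°, and the wheel is now at 29°. That is 76–94° past contact. The stopped push of 12.2 N agrees with a good clamp, so I'll release and rise.

servo_tool --plan '[{"xyz":[0,0,0],"twist":[0,0,0],"jaw":0.6},{"xyz":[0,0,0],"twist":[0,0,0],"jaw":0.6},{"xyz":[0,0,0],"twist":[0,0,0],"jaw":0.6},{"xyz":[0,0,-2],"twist":[0,0,0],"jaw":0.6},{"xyz":[0,0,-5],"twist":[0,0,0],"jaw":0.6},{"xyz":[0,0,-8],"twist":[0,0,0],"jaw":0.6},{"xyz":[0,0,-8],"twist":[0,0,0],"jaw":0.6}]'

```text
time_s: 16.2
tool_pos: [0.6022, -0.0636, 0.5004]
tool_rot: [179.6, 0.4, 137.0]
force: [-0.3, 0.2, 0.7]
grip_width: 0.0347
grasp_force: 0.0
```

```bash
python3 - <<'E'
from h import *
rep()
a=np.radians(29);u=np.array([np.cos(a),np.sin(a)])
print(rel(np.r_[C+.098*u,.33],209))
c=env.read_camera("top");cv2.imwrite("pics/t2.png",cv2.resize(c["img"][120:260,270:420,::-1],(640,600)))
E
```

```text
t 16.20 r 66.5 az 23.9 z 0.5004  F rad -0.2 tang(against) 0.3 z 0.7 wid 0.0347
(array([-0.42,  3.2 ,  0.66]), array([ 5.000e-02,  6.100e-01, -7.199e+01]))
```

View pics/t2.png

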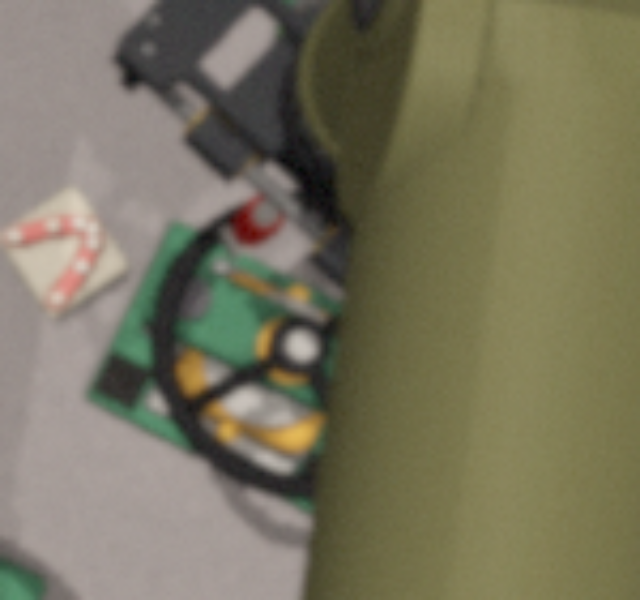

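The top view shows the red grip standing upright, its cap near (266,212) in the crop, and the hub at (300,347). I'll work out the wheel azimuth.

```bash
python3 - <<'E'
from h import *
c=env.read_camera("top")
f=lambda x,y:(270+x*150/640-.4,120+y*140/600-.4)
hub=plane(c,f(300,347),.188)
for (x,y),z in (((266,212),.205+.066),((255,222),.205+.05)):
    p=plane(c,f(x,y),z);d=(p-hub)[:2];print(p,np.hypot(*d),np.degrees(np.arctan2(d[1],d[0])))
print(hub)
w=env.read_camera("wrist")
cv2.imwrite("pics/w2.png",w["img"][:,:,::-1])
E
```

```text
[ 0.60054008 -0.06038614  0.271     ] 0.06715258372307378 28.478940548868717
[ 0.59812005 -0.05757087  0.255     ] 0.06646693791684205 31.608387814788312
[ 0.54151347 -0.09240689  0.188     ]
```

View pics/w2.png

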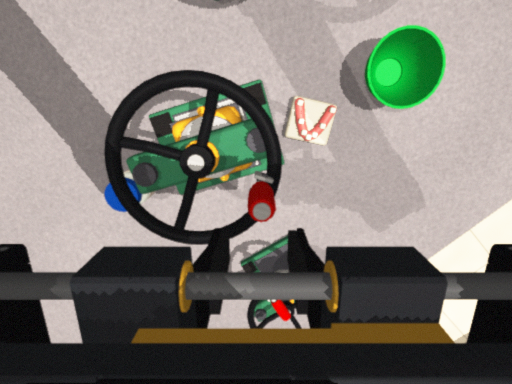

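The wheel is at az ≈ 29° with the handle upright. I'll yaw by 72° at height, move outside the grip with the jaws closed, then lower.

servo_tool --plan '[{"xyz":[0,0.6,0],"twist":[0,0,-7],"jaw":1},{"xyz":[0,1.2,0],"twist":[0,0,-14],"jaw":1},{"xyz":[-0.1,1.8,0],"twist":[0,0,-21],"jaw":1},{"xyz":[-0.2,2.4,0],"twist":[0,0,-28],"jaw":1},{"xyz":[-0.4,3.2,0],"twist":[0,0,-35],"jaw":1},{"xyz":[-0.4,3.2,0],"twist":[0,0,-42],"jaw":1},{"xyz":[-0.4,3.2,0],"twist":[0,0,-49],"jaw":1},{"xyz":[-0.4,3.2,0],"twist":[0,0,-56],"jaw":1},{"xyz":[-0.4,3.2,0],"twist":[0,0,-63],"jaw":1},{"xyz":[-0.4,3.2,0],"twist":[0,0,-70],"jaw":1}]'

```text
time_s: 17.18
tool_pos: [0.6259, -0.0419, 0.492]
tool_rot: [179.9, -0.2, -152.6]
force: [0.2, 0.1, -0.4]
grip_width: 0.0003
grasp_force: 0.0
```

servo_tool --plan '[{"xyz":[0,0,0],"twist":[0,0,-2],"jaw":1},{"xyz":[0,0,0],"twist":[0,0,-2],"jaw":1},{"xyz":[0,0,0],"twist":[0,0,-2],"jaw":1}]'

```text
time_s: 17.43
tool_pos: [0.6259, -0.0419, 0.4926]
tool_rot: [179.9, -0.1, -151.0]
force: [-0.6, 0.8, 0.0]
grip_width: 0.0001
grasp_force: 0.0
```

```bash
python3 - <<'E'
from h import *
rep();print(env.get_obs()["tool_rot"])
a=np.radians(29);u=np.array([np.cos(a),np.sin(a)])
for r,h in ((.098,.063),(.030+.010,.063)): print(rel(np.r_[C+r*u,.205+h],209))
E
```

```text
t 17.43 r 97.6 az 29.9 z 0.4926  F rad -0.1 tang(against) 0.9 z 0.0 wid 0.0001
[ 1.79940915e+02 -1.09983826e-01 -1.51041225e+02]
(array([-0.06, -0.16,  6.06]), array([ 0.06, -0.11, -0.04]))
(array([ 5.74, -0.17,  6.07]), array([ 0.06, -0.11, -0.04]))
```

servo_tool --plan '[{"xyz":[-0.1,-0.2,2.5],"twist":[0,0,0],"jaw":1},{"xyz":[-0.1,-0.2,4.5],"twist":[0,0,0],"jaw":1},{"xyz":[-0.1,-0.2,6],"twist":[0,0,0],"jaw":1},{"xyz":[-0.1,-0.2,6],"twist":[0,0,0],"jaw":1}]'

```text
time_s: 17.77
tool_pos: [0.627, -0.0428, 0.4295]
tool_rot: [179.8, -0.4, -151.0]
force: [-1.3, 0.2, -0.0]
grip_width: 0.0006
grasp_force: 0.0
```

servo_tool --plan '[{"xyz":[0.6,0,0],"twist":[0,0,0],"jaw":1},{"xyz":[1.2,0,0],"twist":[0,0,0],"jaw":1},{"xyz":[1.8,0,0],"twist":[0,0,0],"jaw":1},{"xyz":[2.4,0,0],"twist":[0,0,0],"jaw":1},{"xyz":[3.0,0,0],"twist":[0,0,0],"jaw":1}]'

```text
time_s: 18.18
tool_pos: [0.6013, -0.0581, 0.4354]
tool_rot: [-179.9, 0.1, -151.0]
force: [1.7, 0.3, -0.8]
grip_width: 0.0005
grasp_force: 0.6
```

servo_tool --plan '[{"xyz":[0.6,0,0],"twist":[0,0,0],"jaw":1},{"xyz":[1.2,0,0],"twist":[0,0,0],"jaw":1},{"xyz":[1.8,0,0],"twist":[0,0,0],"jaw":1},{"xyz":[2.4,0,0],"twist":[0,0,0],"jaw":1},{"xyz":[2.8,0,0],"twist":[0,0,0],"jaw":1}]'

```text
time_s: 18.6
tool_pos: [0.5764, -0.072, 0.4342]
tool_rot: [180.0, -0.0, -151.0]
force: [1.4, 0.3, 0.8]
grip_width: 0.0001
grasp_force: 0.4
```

```bash
python3 - <<'E'
from h import *
rep()
c=env.read_camera("side");im=c["img"].astype(int);m=(im[...,0]>90)&(im[...,1]<50)&(im[...,2]<60)
m[:90]=0;m[170:]=0;m[:,:260]=0;m[:,345:]=0
ys,xs=np.nonzero(m);print(len(ys),xs.min(),xs.max(),ys.min(),ys.max())
a=np.radians(29);u=np.r_[np.cos(a),np.sin(a),0];pin=np.r_[C,.205]+.066*u
for th in (0,30,50,70,90):
    t=np.radians(th);e=-u*np.cos(t)+np.r_[0,0,np.sin(t)];print(th,proj(c,[pin+.014*e,pin+.064*e]).round(1).tolist())
E
```

```text
t 18.60 r 39.7 az 28.0 z 0.4342  F rad 1.3 tang(against) -0.4 z 0.8 wid 0.0001
152 279 300 122 137
0 [[283.2, 139.6], [304.2, 139.4]]
30 [[282.5, 137.0], [301.6, 127.5]]
50 [[281.3, 135.6], [295.9, 120.9]]
70 [[279.5, 134.7], [287.8, 116.6]]
90 [[277.5, 134.4], [278.2, 115.1]]
```

servo_tool --plan '[{"xyz":[0,0,-0.8],"twist":[0,0,0],"jaw":1},{"xyz":[0.9,0.1,-0.8],"twist":[0,0,0],"jaw":1},{"xyz":[1,0.1,0],"twist":[0,0,0],"jaw":1},{"xyz":[1,0.1,0.6],"twist":[0,0,0],"jaw":1},{"xyz":[1,0.1,1.2],"twist":[0,0,0],"jaw":1},{"xyz":[1,0.1,1.8],"twist":[0,0,0],"jaw":1},{"xyz":[1,0.1,2.4],"twist":[0,0,0],"jaw":1},{"xyz":[1,0.1,2.9],"twist":[0,0,0],"jaw":1},{"xyz":[1,0.1,3.2],"twist":[0,0,0],"jaw":1}]'

```text
time_s: 19.4
tool_pos: [0.5678, -0.0751, 0.4008]
tool_rot: [180.0, -0.1, -150.9]
force: [-0.7, -0.6, 2.0]
grip_width: 0.0008
grasp_force: 0.6
```

```bash
python3 -c "
from h import *;rep()"
```

```text
t 19.40 r 30.6 az 30.4 z 0.4008  F rad -0.9 tang(against) -0.1 z 2.0 wid 0.0008
```

servo_tool --plan '[{"xyz":[0,0,0.15],"twist":[0,0,0],"jaw":1},{"xyz":[0,0,0.3],"twist":[0,0,0],"jaw":1},{"xyz":[0,0,0.3],"twist":[0,0,0],"jaw":1}]'

```text
time_s: 19.65
tool_pos: [0.568, -0.0752, 0.3988]
tool_rot: [180.0, -0.0, -150.9]
force: [0.0, 0.4, 0.8]
grip_width: 0.0001
grasp_force: 0.0
```

```bash
python3 -c "
from h import *;rep()"
```

```text
t 19.65 r 30.7 az 30.0 z 0.3988  F rad 0.2 tang(against) 0.3 z 0.8 wid 0.0001
```

servo_tool --plan '[{"xyz":[0,0,0.1],"twist":[0,0,0],"jaw":1},{"xyz":[0,0,0.2],"twist":[0,0,0],"jaw":1},{"xyz":[0,0,0.2],"twist":[0,0,0],"jaw":1}]'

```text
time_s: 19.9
tool_pos: [0.5682, -0.0756, 0.3982]
tool_rot: [-179.9, 0.1, -151.0]
force: [-0.8, -0.7, 5.0]
grip_width: 0.0001
grasp_force: 2.0
```

servo_tool --plan '[{"xyz":[0,0,0.1],"twist":[0,0,0],"jaw":1},{"xyz":[0,0,0.2],"twist":[0,0,0],"jaw":1},{"xyz":[0,0,0.2],"twist":[0,0,0],"jaw":1}]'

```text
time_s: 20.15
tool_pos: [0.5682, -0.0762, 0.3977]
tool_rot: [-179.9, 0.2, -151.0]
force: [-3.3, -2.1, 9.8]
grip_width: 0.0005
grasp_force: 5.1
```

The handle is firmly on its flat stop at 9.8 N. I'll retreat upward and check.

servo_tool --plan '[{"xyz":[0,0,-1],"twist":[0,0,0],"jaw":1},{"xyz":[0,0,-4],"twist":[0,0,0],"jaw":1},{"xyz":[0,0,-8],"twist":[0,0,0],"jaw":1},{"xyz":[0,0,-12],"twist":[0,0,0],"jaw":1},{"xyz":[0,0,-15],"twist":[0,0,0],"jaw":1},{"xyz":[-3,0,-15],"twist":[0,0,0],"jaw":1},{"xyz":[-6,0,-15],"twist":[0,0,0],"jaw":1},{"xyz":[-6,0,-15],"twist":[0,0,0],"jaw":1}]'

```text
time_s: 20.82
tool_pos: [0.6239, -0.041, 0.5436]
tool_rot: [179.9, 0.1, -150.6]
force: [-1.3, 1.3, -1.1]
grip_width: 0.0004
grasp_force: 0.0
```

```bash
python3 - <<'E'
from h import *
rep()
w=env.read_camera("wrist")["img"][:,:,::-1];s=env.read_camera("side")["img"][90:210,250:360,::-1]
cv2.imwrite("pics/f.png",np.hstack([cv2.resize(w,(400,300)),cv2.resize(s,(400,436))[:300]]))
E
```

```text
t 20.82 r 96.3 az 31.0 z 0.5436  F rad -0.5 tang(against) 1.8 z -1.1 wid 0.0004
```

View pics/f.png

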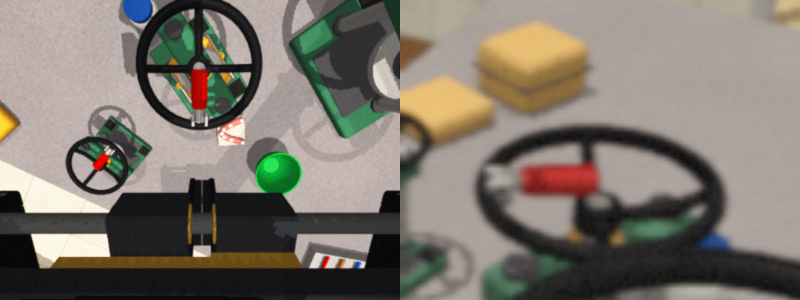

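The handle lies flat from the rim over the hub: wrist view (200,90), side view (560,180). The cast, jar and bowl are where they were, and the robot is clear.

```bash
python3 -c "
from cell import env
print(env.sign_off())"
```

```text
the job is handed in; nothing more can be done
None
```

The job is handed in: I clamped the flask about a quarter turn past the felt contact (76–94° by my force readings, not measured directly), folded the handle back flat, and left the cast, jar and bowl untouched.

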